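# Seat the tip box lid and hold it in the bar clamp

## Robot

A 7-joint arm with a two-finger parallel gripper is mounted at the origin on a cart in front of the work surface, level with it; the furniture and walls round the work are solid. World frame = base frame: x ahead of the robot, y to its left, z up, the work surface at z = 0. Lengths are in m, angles in rad, forces in N, time in s.
With the tool pointing down it reaches from about 0.4 to 0.85 m from the base axis. Payload 4.5 kg.
Tool frame: the origin (TCP) lies on the centre line of the jaws, within the pads' length; the fingertips stand 25 mm ahead of it and the grasp point (between the pads) lies 6 mm ahead of it; z points along the fingers, y is the direction in which the jaws open and shut (so a half turn about z gives the same grasp; the last joint's range is limited). The gripper opens to 88 mm and grips with 3 to 60 N. Pads are 18 mm wide; open, the fingers measure 123 mm over their backs; the gripper's body (75 mm by 187 mm) begins 45 mm behind the grasp point.
Start: joints at [1.23, 0.689, -0.195, 1.565, 0.157, 0.902, -0.215], TCP at [0.229, -0.582, 0.264] pointing down, gripper open.
Joint ranges: [-3.01, 3.01], [-0.46, 2.08], [-1.47, 1.51], [0.13, 2.56], [-1, 4.14], [0.04, 2.09], [-2.66, 2.66]. Speed limits (rad/s): [2.57, 2.57, 3.14, 3.14, 3.14, 3.14, 3.14].

## Interface

Orientations are given as a 3x3 rotation matrix whose columns are the frame's x, y, z axes.
In Python, from station import robot gives the robot as it stands.
- The arm moves only by the shell command python3 -m jog 'ROWS' [FORCE]. ROWS is JSON, a list that holds one entry, the list of rows, each a list of 7 numbers: the shift along the tool's x, y, z in units of 25 mm (1.0 is 25 mm), then the turn, a rotation vector about the tool's x, y, z in units of 6 degrees (1.0 is 6 degrees), then the finger opening in mm, from 0 to 88.1. In form: [[[tx, ty, tz, ax, ay, az, jaw], ...]]. A call has 1 to 12 rows; each row is the pose to reach, as a shift and turn from the pose commanded when the call began, along the tool's axes at that moment; what a row does not reach only later rows make up. A row lasts 1/12 s, in which the tool goes at most 41.7 mm and 7.16 degrees, less where a joint would pass 70% of its speed; a pose out of reach is approached as far as the arm can. A call with a gripper value outside its range is refused whole. The fingers move at their own pace and stop on an object; FORCE is the grip in N (left out, the last holds). Time passes only in rows, so rows that repeat a pose let the fingers close. It gives the time, the measured TCP pose, the force and the opening at its end, in the units of the state.
- robot.get_obs(): the state, without advancing time (a new reading comes with each control period).
- robot.read_camera(name): name is "scene" or "side" or "wrist"; returns a dict with "color" (480x640x3 uint8, blue, green, red), "fx", "fy", "cx", "cy" (pixels), "R" (3x3) and "t" (3): a world point X has camera coordinates R X + t. Camera axes: x right, y down, z forward; pixel columns grow to the right and rows downward; lengths in m; the calibration is good to about 2 mm. A picture is of the moment at which its call begins. There is no depth.
- robot.hand_in(): hands the job in, once; it reports no verdict.
Trained networks look in a picture, given as the dict that the camera call returned (one of the last four; its "shot" number tells which), for a name from the list of things; names that differ only in an ending like _2 or _b are one class to them, and where a whole thing is asked for, a point or a joint stands for the part that bears it (a point fixed in the world has none). Each returns a list of dicts, best first, with "p" (0 to 1); they miss things now and then, are a little off and sometimes report something else, mostly with a low value. They report only what shows in the picture. A call takes as long as a camera call.
- robot.look_for(picture, query): "centre" ([column, row] in pixels, amid what is visible of it).
- robot.cut_out(picture, query): "region" (480x640 bool, what is visible of it) and "centre" ([column, row] in pixels, amid what is visible of it).
The state is a dict: "t": time; "joint_pos": joint angles; "qd": joint speeds; "joint_torque": joint torques, N m; "tool_pos": TCP position; "eef_rot": TCP orientation; "ft_force": force on the tool from outside, world axes, zero at the start; "wrist_torque": the same for the moment, N m; "grip_width": opening from 0.0 (shut) to 1.0 (fully open).
Only numpy, scipy, OpenCV 4.12 (cv2) and the standard library are available. Lean on these libraries where they do the work, as an engineer would, in place of code of your own. Each camera call takes 0.05 s, during which the arm holds its last target. There are 200 camera calls.

## Task

The cafe's wooden tip box has just been glued: first press its inset lid down until it is fully home, flush with the rim. Then pump the bar clamp by its trigger (squeeze it towards the grip post and release, again and again, never pushing the jaw itself) until the sliding jaw's sprung pad has pushed the box against the fixed jaw and the pad's springs are about half squeezed, never fully. Finish holding the trigger squeezed like that (do not let go), and leave the cup, the sugar pourer and the card tray where they stand.

Things in the scene. Friction and masses are not known exactly. Their poses are not given: they have to be found in the camera images.
- clamp: Dark steel bench bar clamp, fixed, at various places and yaws. 305 mm long (own y -155 to +150), 46 mm wide, 92 mm at the bed under the box. Origin: on the worktop under the bar's middle; z up, y along the bar from trigger head to fixed jaw. Fixed jaw: face at y = +130 mm, 82 mm high. Bed top z = 10 mm. Trigger head: y -102 to -44 mm, black cheeks up to z = 44 mm.
- post_face (a point): Middle of the front (+y) face of the clamp's fixed upright grip post, at clamp y = -54 mm, 85 mm above the worktop. Post: black, 28 mm wide in x, 8 mm thick in y, top at z = 108 mm. The trigger is an upright lever of the same size behind it (-y).
- squeeze_point (a point): Fixed point at clamp y = -65 mm, 85 mm above the worktop: midway between the outer faces of post and trigger when fully squeezed (then 22 mm apart). At rest they are 36 mm apart: post face 11 mm ahead (+y), trigger face 25 mm behind (-y), so a gripper centred here, closing along clamp y, must open over 56 mm. All below is under 44 mm high, the sliding jaw 62 mm.
- trigger (a joint): Trigger slide, m: 0 at rest, 0.014 fully squeezed, straight towards the post (clamp +y); springs back when let go (3 to 4.7 N). It drives the jaw 1:1 by a pawl and 6 mm teeth: up to 6 mm of a stroke is idle, a full one gives about 12 mm. On release the jaw stays, but its brake holds only 4 N of pad force. Squeezing takes return spring + 4 N brake + pad force.
- trigger_face (a point): Middle of the trigger's rear (outer) face, 85 mm above the worktop; moves with the trigger. The grip zone reaches 20 mm above and below it.
- jaw (a joint): Slide of the jaw along the bar, m: 0 fully back, grows as it advances to the box, 0.062 at most. Starts between 0 and 0.02. Must not be pushed by hand.
- pad_face (a point): Middle of the sliding jaw's pad face, 40 mm above the worktop, the face that meets the box (its normal is the clamp's +y). Pad 56 mm wide, 42 mm high; at rest a 16 mm gap with two guide pins shows between pad and jaw block. At jaw = 0 with the springs loose the face is at clamp y = +10 mm.
- pad (a joint): Compression of the pad's springs, m: 0 loose, 0.008 half squeezed, 0.016 fully squeezed. Stiffness 1200 N/m (about 10 N when half squeezed).
- tip_box: Loose light-wood box, 90 mm in x, 76 mm in y, 60 mm high, 0.3 to 0.75 kg with its lid, standing on the clamp's bed (bottom 10 mm above the worktop) between the jaws, 4 to 8 mm short of the fixed jaw. Origin: centre of its underside. When it meets the fixed jaw its origin is at clamp y = +92 mm.
- lid (a joint): Depth to which the inset wooden lid is pressed, m: 0 standing 8 mm proud, 0.008 fully home, flush with the rim. Starts at 0 to 0.003. Stiff: takes about 5 N to push, and stays where it is left.
- lid_top (a point): Centre of the lid's top face (lid 70 x 56 mm, with a thin coin slot). 78 mm above the worktop when fully proud, 70 mm when home. Press here straight down.
- cup: Bystander: white cup with a handle, 63 x 93 x 50 mm; origin at its underside.
- sugar_pourer: Bystander: glass sugar pourer, 68 mm wide, 150 mm high; origin at its underside.
- card_tray: Bystander: small tray of cards, 64 x 96 x 30 mm; origin at its underside.

How it is judged:
On the way, in this order (a step that is already met when the one before it is completed fails the run):
1. the lid is pressed home, before the pad bears on the box (value of joint lid above 0.0065 m and value of joint pad below 0.002 m), for 0.2 s.
2. the jaw has been pumped up until its pad bears on the box (value of joint lid above 0.0065 m and value of joint pad above 0.003 m and contact force between pad and tip_box above 2 N), for 0.1 s.
At the end, for the whole second after the job is handed in: Lid home (within 1.5 mm of flush); box upright and against the fixed jaw (within 2 mm); the pad presses on the box with its springs squeezed 4.5 to 12.5 mm of 16 (force 4.5 to 17 N); the fingers are still squeezing the trigger with more than 4 N; all at rest (value of joint lid above 0.0065 m and value of joint pad between 0.0045 and 0.0125 m and contact force between pad and tip_box between 4.5 and 17 N and contact force between the fingers and trigger above 4 N and y of tip_box in the frame of clamp above 0.09 m and angle between tip_box's own z axis and vertical below 0.06 rad and linear speed of tip_box below 0.02 m/s); the arm keeps its last pose, push and grip.
It fails at once if the pad's springs are squeezed fully (the box is crushed) (value of joint pad above 0.0148 m).
It fails at once if the jaw or its pad is pushed by the robot instead of by the trigger (contact force between any of the fingers, the arm and jaw above 1 N).
It fails at once if a bystander is disturbed (distance of any of cup, sugar_pourer, card_tray from where it was at the start of the episode above 0.03 m).
It also fails if it takes over 64 s, if anything falls off the work surface, if the arm or the gripper's body presses on something with over 40 N, if the wrist force passes 120 N, or if a joint passes its speed limit or range.

## Working session

There is one attempt and no reset: what is moved stays moved. The work goes in short steps, Python scripts to look and compute and a shell command to move; the robot and the scene stay as the last step left them, time stands still between calls to the robot, and variables do not carry over. Pictures are saved under pics/ and viewed, about 8 in all and at most 12, crops included, and the job is handed in when it is done.

```bash
mkdir -p pics; ls
cat > h.py <<'E'
import numpy as np, cv2, json
from station import robot
def P(c):
    return np.array(c["R"]),np.array(c["t"])
def ray(c,uv):
    R,t=P(c); d=R.T@np.array([(uv[0]-c["cx"])/c["fx"],(uv[1]-c["cy"])/c["fy"],1.]); return -R.T@t,d
def atz(c,uv,z):
    o,d=ray(c,uv); return o+d*(z-o[2])/d[2]
def proj(c,X):
    R,t=P(c); p=R@np.array(X)+t; return np.array([c["cx"]+c["fx"]*p[0]/p[2],c["cy"]+c["fy"]*p[1]/p[2]])
def tri(obs):
    A=np.zeros((3,3));b=np.zeros(3)
    for c,uv in obs:
        o,d=ray(c,uv); d=d/np.linalg.norm(d); M=np.eye(3)-np.outer(d,d); A+=M;b+=M@o
    return np.linalg.solve(A,b)
E
python3 - <<'E'
from h import *
np.set_printoptions(precision=3,suppress=True)
cs={n:robot.read_camera(n) for n in("scene","side","wrist")}
for n,c in cs.items():
    cv2.imwrite(f"pics/{n}0.png",c["color"])
    print(n,"cam at",(-P(c)[0].T@P(c)[1]))
    for q in ["clamp","tip_box","lid_top","post_face","trigger_face","pad_face","cup","sugar_pourer","card_tray"]:
        r=robot.look_for(c,q)
        print(q,[(np.round(x["centre"]).tolist(),round(x["p"],2)) for x in r[:2]])
cv2.imwrite("pics/both.png",cv2.resize(np.vstack([cs["scene"]["color"],cs["side"]["color"]]),(400,600)))
o=robot.get_obs();print(o["tool_pos"],o["eef_rot"],o["t"],o["ft_force"])
E
```

```text
pics
scene cam at [0.12  0.705 0.471]
clamp [([398.0, 242.0], 0.96), ([372.0, 251.0], 0.62)]
tip_box [([373.0, 250.0], 0.78)]
lid_top [([364.0, 241.0], 0.89)]
post_face [([395.0, 245.0], 0.71)]
trigger_face [([421.0, 217.0], 0.61)]
pad_face [([393.0, 240.0], 0.56)]
cup [([324.0, 332.0], 0.56)]
sugar_pourer [([304.0, 217.0], 0.76)]
card_tray [([267.0, 257.0], 0.76)]
side cam at [0.29  0.844 0.656]
clamp [([378.0, 228.0], 0.89)]
tip_box [([352.0, 251.0], 0.95)]
lid_top [([346.0, 245.0], 0.88)]
post_face [([383.0, 228.0], 0.97)]
trigger_face [([391.0, 191.0], 0.54), ([352.0, 250.0], 0.22)]
pad_face [([368.0, 232.0], 0.73)]
cup [([379.0, 374.0], 0.81)]
sugar_pourer [([264.0, 221.0], 0.62)]
card_tray [([222.0, 287.0], 0.96), ([378.0, 229.0], 0.73)]
wrist cam at [ 0.293 -0.557  0.384]
clamp []
tip_box []
lid_top []
post_face []
trigger_face []
pad_face []
cup []
sugar_pourer []
card_tray []
[ 0.229 -0.582  0.264] [[ 0.931  0.366  0.   ]
 [ 0.366 -0.931 -0.   ]
 [ 0.     0.    -1.   ]] 1.5 [0.463 0.405 1.117]
```

View pics/scene0.png

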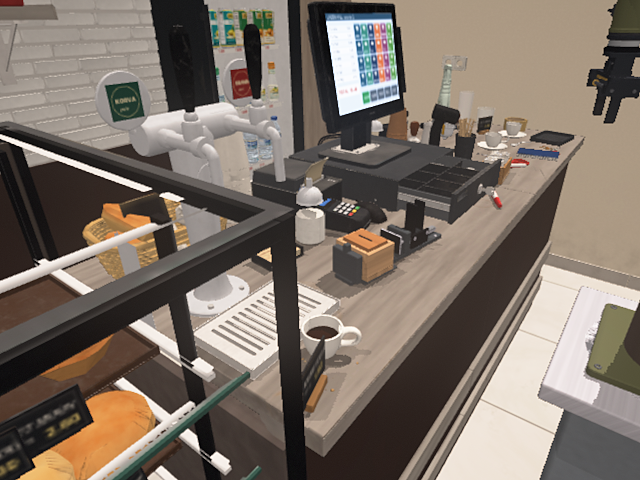

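View pics/side0.png

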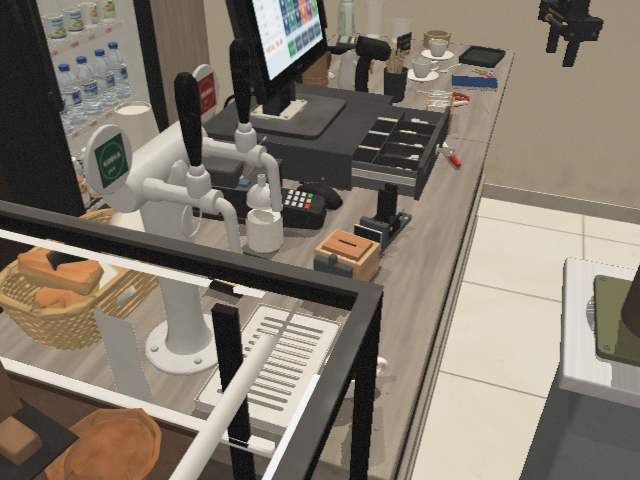

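Both views show the box on the clamp: in the scene view the box is at about (368,252), the fixed jaw at (348,265) and the post and trigger at (413,220). The tap and pourer stand behind, and the cup is nearer the camera at (325,332). The arm is far off at the upper right.

Run:
```python
from h import *
np.set_printoptions(precision=3,suppress=True)
cs={n:robot.read_camera(n) for n in("scene","side")}
a,b=cs["scene"],cs["side"]
f=lambda c,q: robot.look_for(c,q)
for q in ["lid_top","tip_box","trigger_face","sugar_pourer"]:
    u,v=f(a,q),f(b,q)
    if u and v: print(q,tri([(a,u[0]["centre"]),(b,v[0]["centre"])]))
print("lid at z=.075",atz(a,[367,239],.075),atz(b,[347,244],.075))
print("post/trig",tri([(a,[414,218]),(b,[386,205])]),tri([(a,[414,202]),(b,[388,186])]),atz(a,[414,202],.108),atz(b,[388,186],.108))
print("cup",atz(a,[325,332],.03),"tray",atz(a,[272,256],.02), "pourer",atz(b,[264,248],.0))
```

```text
tip_box [0.529 0.005 0.027]
trigger_face [ 0.494 -0.158  0.058]
sugar_pourer [0.708 0.    0.049]
lid at z=.075 [0.516 0.049 0.075] [0.522 0.05  0.075]
post/trig [ 0.495 -0.115  0.065] [ 0.494 -0.108  0.108] [ 0.493 -0.104  0.108] [ 0.494 -0.112  0.108]
cup [0.446 0.28  0.03 ] tray [0.691 0.141 0.02 ] pourer [0.698 0.015 0.   ]
```

```bash
python3 -m jog '[[[8,-8.5,-2.2,0,0,2.5,30],[8,-8.5,-2.2,0,0,2.5,10],[8,-8.5,-2.2,0,0,2.5,0],[8,-8.5,-2.2,0,0,2.5,0],[8,-8.5,-2.2,0,0,2.5,0],[8,-8.5,-2.2,0,0,2.5,0],[16.5,-17.7,-2.2,0,0,5,0],[16.5,-17.7,-2.2,0,0,5,0],[16.5,-17.7,-2.2,0,0,5,0],[16.5,-17.7,-2.2,0,0,5,0],[16.5,-17.7,-2.2,0,0,5,0],[16.5,-17.7,-2.2,0,0,5,0]]]' 20; python3 -c "
from h import *
o=robot.get_obs();print(o)"
```

```text
t: 3.0
tool_pos: [0.4104, -0.1214, 0.3164]
eef_rot: [[0.989, -0.148, 0.001], [-0.148, -0.989, -0.0], [0.001, 0.0, -1.0]]
ft_force: [1.1, -0.3, -0.5]
grip_width: 0.12
{'t': 3.0, 'joint_pos': array([ 0.23107871,  0.35571118, -0.07158416,  2.05691932,  0.03761985,
        0.72917745, -1.58377151]), 'qd': array([-1.12123292,  0.01610504, -0.05937723, -0.08510207,  0.03078155,
        0.05706242, -1.18334575]), 'joint_torque': array([  5.65594196, -35.56531191,   0.17330077, -11.91029638,
        -0.07762018,   0.07723156,   1.24937899]), 'tool_pos': array([ 0.41038037, -0.12141673,  0.31640164]), 'eef_rot': array([[ 9.88934180e-01, -1.48351991e-01,  9.34810732e-04],
       [-1.48351765e-01, -9.88934608e-01, -3.06914660e-04],
       [ 9.69998086e-04,  1.64837575e-04, -9.99999516e-01]]), 'ft_force': array([ 1.05478292, -0.29791381, -0.45887511]), 'wrist_torque': array([ 0.01171037, -0.0333296 , -0.03190483]), 'grip_width': 0.11993801521323241}
```

```bash
python3 -m jog '[[[1.4,-3.0,0,0,0,0,0],[1.4,-3.0,0,0,0,0,0],[1.4,-3.0,0,0,0,0,0],[1.4,-3.0,0,0,0,0,0],[1.4,-3.0,0,0,0,0,0],[1.4,-3.0,0,0,0,0,0]]]'
cat > look.py <<'E'
import sys
from h import *
np.set_printoptions(precision=3,suppress=True)
c=robot.read_camera("wrist"); cv2.imwrite(f"pics/{sys.argv[1]}.png",c["color"])
for q in ["clamp","tip_box","lid_top","post_face","trigger_face","pad_face","cup","sugar_pourer","card_tray"]:
    r=robot.look_for(c,q)
    print(q,[(np.round(x["centre"],1).tolist(),round(x["p"],2)) for x in r[:2]])
r=robot.cut_out(c,"lid_top")
if r:
    m=r[0]["region"].astype(np.uint8); rc=cv2.minAreaRect(cv2.findNonZero(m)); bx=cv2.boxPoints(rc)
    print("lid rect",[atz(c,p,.076)[:2] for p in bx],atz(c,rc[0],.076))
o=robot.get_obs(); print(o["tool_pos"],o["eef_rot"].tolist(),o["t"])
E
python3 look.py w1
```

```text
t: 3.5
tool_pos: [0.4548, -0.0559, 0.316]
eef_rot: [[0.989, -0.151, -0.001], [-0.151, -0.989, -0.001], [-0.001, 0.001, -1.0]]
ft_force: [-0.4, -0.2, -0.7]
grip_width: 0.008
clamp [([317.1, 157.4], 0.75), ([111.1, 9.0], 0.4)]
tip_box [([208.1, 155.2], 0.58), ([286.3, 158.8], 0.48)]
lid_top [([199.8, 156.8], 0.6)]
post_face [([315.7, 158.3], 0.98), ([288.6, 159.2], 0.47)]
trigger_face [([386.6, 163.3], 0.81)]
pad_face [([286.4, 161.5], 0.7)]
cup [([26.6, 262.6], 0.58)]
sugar_pourer [([227.0, 0.0], 0.53)]
card_tray [([111.7, 7.3], 0.57)]
lid rect [array([0.48 , 0.259]), array([0.471, 0.197]), array([0.403, 0.221]), array([0.413, 0.285])] [0.443 0.24  0.076]
[ 0.456 -0.054  0.316] [[0.9889262360403699, -0.14840785048223076, 9.790950221725418e-05], [-0.14840784655174566, -0.9889262403932926, -4.629752623147143e-05], [0.00010369619227696288, 3.125429997308085e-05, -0.9999999941351342]] 4.05
```

View pics/w1.png

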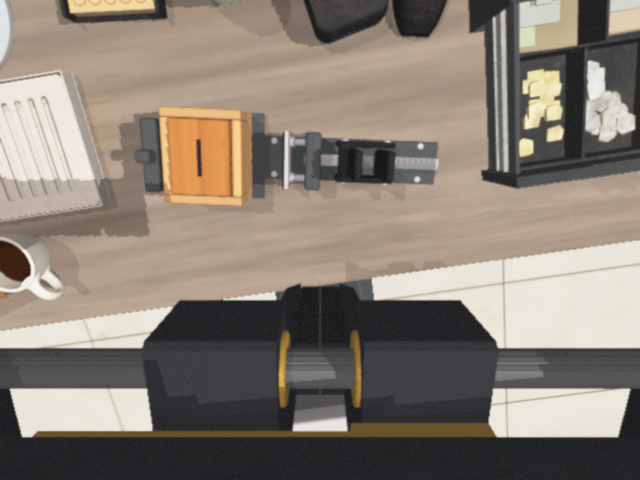

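The wrist view shows the lid with its coin slot at (199,157) and the fixed jaw at (150,156). The pad plate is at about (286,160), the post top and trigger top at (352,165) and (384,165), and the bar end at (437,163).

```bash
cat > m.py <<'E'
from h import *
np.set_printoptions(precision=4,suppress=True)
c=robot.read_camera("wrist")
R,t=P(c); print("cam",-R.T@t); print(R)
def show(n,uv,z): print(n,atz(c,uv,z)[:2])
show("lid slot",(199,157),.077)
show("lidc1",(168,116),.077);show("lidc2",(235,199),.077);show("lidc3",(168,199),.077);show("lidc4",(235,117),.077)
show("post",(352,165),.108);show("trig",(384,165),.108)
show("barend",(437,163),.03)
lid=atz(c,(199,157),.077)[:2]
for e in [(437,163,.03),(368,165,.108)]:
    d=lid-atz(c,e[:2],e[2])[:2]; print("dir",np.degrees(np.arctan2(d[1],d[0])),np.linalg.norm(d))
E
python3 m.py
python3 - <<'E'
import cv2
i=cv2.imread("pics/w1.png")[100:215,130:450]
cv2.imwrite("pics/w1c.png",cv2.resize(i,None,fx=2.5,fy=2.5,interpolation=cv2.INTER_CUBIC))
E
```

```text
cam [ 0.5235 -0.0656  0.4367]
[[-0.1493 -0.9888 -0.001 ]
 [-0.9531  0.1437  0.2662]
 [-0.2631  0.0407 -0.9639]]
lid slot [0.5238 0.0484]
lidc1 [0.5634 0.0678]
lidc2 [0.4802 0.0234]
lidc3 [0.4898 0.0871]
lidc4 [0.5535 0.0078]
post [ 0.4977 -0.0895]
trig [ 0.4936 -0.1166]
barend [ 0.4802 -0.1843]
dir 79.38534795903544 0.23681782084049086
dir 79.46588949648383 0.1540588964555943
```

View pics/w1c.png

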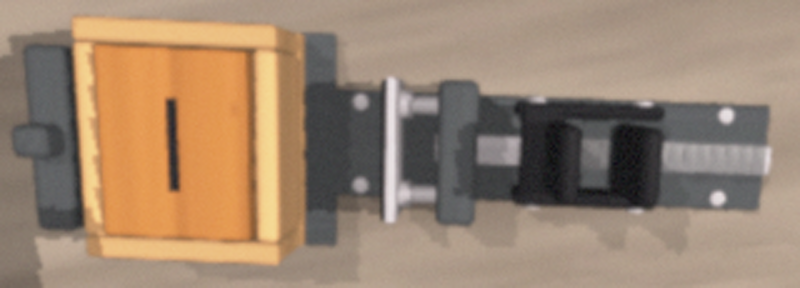

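```bash
cat >> m.py <<'E'
print("fx",c["fx"])
k=lambda x,y,z: atz(c,(130+x/2.5,100+y/2.5),z)[:2]
def ang(a,b):
    d=a-b; return np.degrees(np.arctan2(d[1],d[0]))
for z in (.012,.024): print("screws",ang(k(361,102,z),k(726,116,z)),ang(k(361,185,z),k(717,198,z)), k(361,143.5,z),k(721.5,157,z))
print("fixed jaw hi/lo",ang(k(48,46,.082),k(58,225,.082)), (k(45,46,.082)+k(60,225,.082))/2)
print("jawblock",ang(k(458,81,.062),k(458,223,.062)),(k(458,81,.062)+k(458,223,.062))/2)
print("bed",ang(k(337,34,.01),k(337,244,.01)))
print("slot",ang(k(171,98,.077),k(175,190,.077)))
print("post front top",k(560,162,.108),"trig rear top",k(660,165,.108))
E
python3 m.py | tail -8
```

```text
fx 376.6952407743303
screws 79.29717457267486 79.35677337352237 [ 0.511  -0.0129] [ 0.4815 -0.1694]
screws 79.29717457267488 79.35677337352236 [ 0.5114 -0.0144] [ 0.4827 -0.1665]
fixed jaw hi/lo -12.111783409122813 [0.532 0.09 ]
jawblock -8.839744492894194 [ 0.5031 -0.0558]
bed -10.798780480174743
slot -10.90490576057631
post front top [ 0.4976 -0.0911] trig rear top [ 0.4915 -0.1249]
```

```bash
python3 - <<'E'
from h import *
a,b=robot.read_camera("scene"),robot.read_camera("side")
for p,q in [((281,184),(277,212)),((270,122),(268,160)),((204,204),(236,252)),((403,115),(327,85)),((254,60),(240,85))]: print(tri([(a,p),(b,q)]))
E
python3 -m jog '[[[2.08,-4.44,0,0,0,0.36,0],[2.08,-4.44,0,0,0,0.36,0],[2.08,-4.44,0,0,0,0.36,0],[2.08,-4.44,2,0,0,0.36,0],[2.08,-4.44,2,0,0,0.36,0],[2.08,-4.44,2,0,0,0.36,0]]]'
```

```text
[0.57182926 0.22541418 0.23108234]
[0.56404324 0.25418224 0.32998884]
[0.55908229 0.37766439 0.26025333]
[ 0.68344781 -0.35597374  0.21289893]
[0.60679279 0.23248668 0.40935497]
t: 4.75
tool_pos: [0.5214, 0.0474, 0.2636]
eef_rot: [[0.983, -0.185, -0.007], [-0.185, -0.983, -0.002], [-0.006, 0.003, -1.0]]
ft_force: [0.6, -0.5, 0.8]
grip_width: 0.008
```

```bash
python3 -m jog '[[[0.05,0,1.5,0,0,0,0],[0.05,0,3,0,0,0,0],[0.05,0,4.5,0,0,0,0],[0.05,0,5.8,0,0,0,0],[0.05,0,5.8,0,0,0,0],[0.05,0,5.8,0,0,0,0]]]'
```

```text
t: 5.25
tool_pos: [0.5245, 0.0462, 0.1213]
eef_rot: [[0.982, -0.187, -0.002], [-0.187, -0.982, -0.001], [-0.002, 0.001, -1.0]]
ft_force: [0.2, 0.6, 0.5]
grip_width: 0.007
```

```bash
python3 -m jog '[[[0,0,0.2,0,0,0,0],[0,0,0.4,0,0,0,0],[0,0,0.5,0,0,0,0],[0,0,0.6,0,0,0,0],[0,0,0.6,0,0,0,0],[0,0,0.6,0,0,0,0]]]'
```

```text
t: 5.75
tool_pos: [0.5249, 0.0474, 0.1064]
eef_rot: [[0.983, -0.185, 0.001], [-0.185, -0.983, -0.0], [0.001, -0.0, -1.0]]
ft_force: [0.2, -0.2, -0.8]
grip_width: 0.006
```

```bash
python3 -m jog '[[[0,0,0.1,0,0,0,0],[0,0,0.2,0,0,0,0],[0,0,0.3,0,0,0,0],[0,0,0.4,0,0,0,0],[0,0,0.4,0,0,0,0],[0,0,0.4,0,0,0,0]]]'
```

```text
t: 6.25
tool_pos: [0.5246, 0.0474, 0.0957]
eef_rot: [[0.983, -0.185, -0.0], [-0.185, -0.983, -0.0], [-0.0, 0.0, -1.0]]
ft_force: [0.1, 0.1, -0.2]
grip_width: 0.005
```

```bash
python3 -m jog '[[[0,0,0.08,0,0,0,0],[0,0,0.16,0,0,0,0],[0,0,0.16,0,0,0,0],[0,0,0.16,0,0,0,0]]]'
python3 - <<'E'
from h import *
print(robot.get_obs()["ft_force"])
b=robot.read_camera("side"); i=b["color"][150:290,270:450]
a=robot.read_camera("scene"); j=a["color"][150:290,300:480]
cv2.imwrite("pics/p1.png",cv2.resize(np.hstack([i,j]),None,fx=2.2,fy=2.2,interpolation=cv2.INTER_CUBIC))
E
```

```text
t: 6.58
tool_pos: [0.5247, 0.0474, 0.0951]
eef_rot: [[0.983, -0.185, 0.001], [-0.185, -0.983, -0.0], [0.001, -0.0, -1.0]]
ft_force: [-6.3, 0.1, 34.6]
grip_width: 0.007
[-6.32877614  0.09998515 34.55149678]
```

View pics/p1.png

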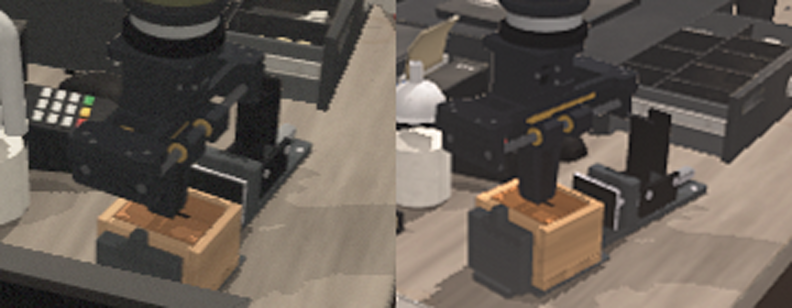

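Contact came sharply at tip height 0.070 m with 35 N, so the lid is flush with the rim. The picture shows the closed fingers pressing it inside the rim. Next I lift, open and go over the trigger.

```bash
python3 -m jog '[[[0,0,-0.05,0,0,0,0],[0,0,-0.05,0,0,0,0],[0,0,-1.5,0,0,0,0],[0,0,-3,0,0,0,0],[0,0,-4.5,0,0,0,70],[0,1,-5,0,0,0,70],[0,2.5,-5,0,0,0,70],[0,4,-5,0,0,0,70],[0,5.5,-5,0,0,0,70],[-0.04,6.05,-5,0,0,0,70],[-0.04,6.05,-5,0,0,0,70],[-0.04,6.05,-5,0,0,0,70]]]'; python3 look.py w2; cd pics; python3 -c "
import cv2
i=cv2.imread('w2.png')[40:440];cv2.imwrite('w2c.png',i)"
```

```text
t: 7.68
tool_pos: [0.4954, -0.1014, 0.2168]
eef_rot: [[0.982, -0.187, -0.0], [-0.187, -0.982, 0.0], [-0.001, -0.0, -1.0]]
ft_force: [-0.1, 0.8, 0.4]
grip_width: 0.584
clamp [([276.9, 225.8], 0.68), ([230.2, 229.2], 0.2)]
tip_box [([124.6, 231.7], 0.83)]
lid_top [([115.2, 235.1], 0.73)]
post_face [([275.2, 222.0], 0.98), ([138.5, 11.0], 0.45)]
trigger_face [([351.3, 238.4], 0.64)]
pad_face [([230.8, 229.4], 0.64)]
cup []
sugar_pourer [([139.8, 11.7], 0.7)]
card_tray [([34.0, 29.3], 0.82)]
lid rect [array([0.563, 0.063]), array([0.558, 0.007]), array([0.486, 0.022]), array([0.489, 0.081])] [0.525 0.043 0.076]
[ 0.496 -0.101  0.217] [[0.9827586854317545, -0.18489284979526832, -1.7407876029300216e-05], [-0.18489285007593642, -0.9827586853998723, -1.6183699816776462e-05], [-1.4115490982912982e-05, 1.9123263370178493e-05, -0.9999999997175267]] 8.2333
```

View pics/w2.png

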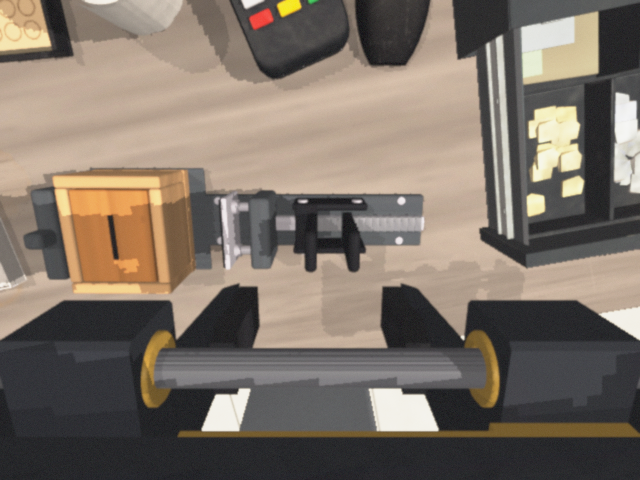

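The wrist view shows the post top at about columns 305-317 and the trigger top at 346-359, with near ends at row 270. The fingers straddle them evenly. I'll check this against the model.

```bash
cat > fit.py <<'E'
from h import *
np.set_printoptions(precision=1,suppress=True)
c=robot.read_camera("wrist")
u=np.array([.1857,.9826]);v=np.array([.9826,-.1857]);O=np.array([.5076,-.038])
W=lambda x,y,z: proj(c,[*(O+v*x+u*y),z])
for n,y in(("post front",-.054),("post rear",-.062),("trig front",-.082),("trig rear",-.090)):
    print(n,W(-.014,y,.108),W(.014,y,.108))
print("bar end",W(-.023,-.155,.02),W(.023,-.155,.02),"fixed jaw top",W(-.03,.13,.082),W(.03,.13,.082))
print("block/pad: pad face z.062 by jaw", [(j,W(0,.010+j/1000,.061)) for j in (0,5,10,15,20)])
E
python3 fit.py
python3 - <<'E'
import cv2
i=cv2.imread("pics/w2.png")[150:300,200:440]
cv2.imwrite("pics/w2d.png",cv2.resize(i,None,fx=3.2,fy=3.2,interpolation=cv2.INTER_CUBIC))
E
```

```text
post front [303.4 271.4] [302.9 229.2]
post rear [315.8 271.4] [315.7 229.2]
trig front [346.7 271.4] [347.6 229.2]
trig rear [359.1 271.4] [360.4 229.2]
bar end [422.9 246.9] [426.8 194.7] fixed jaw top [ 51.3 279.9] [ 34.6 197.5]
block/pad: pad face z.062 by jaw [(0, array([221.3, 232.8])), (5, array([214.7, 232.8])), (10, array([208.1, 232.8])), (15, array([201.5, 232.8])), (20, array([194.9, 232.8]))]
```

View pics/w2d.png

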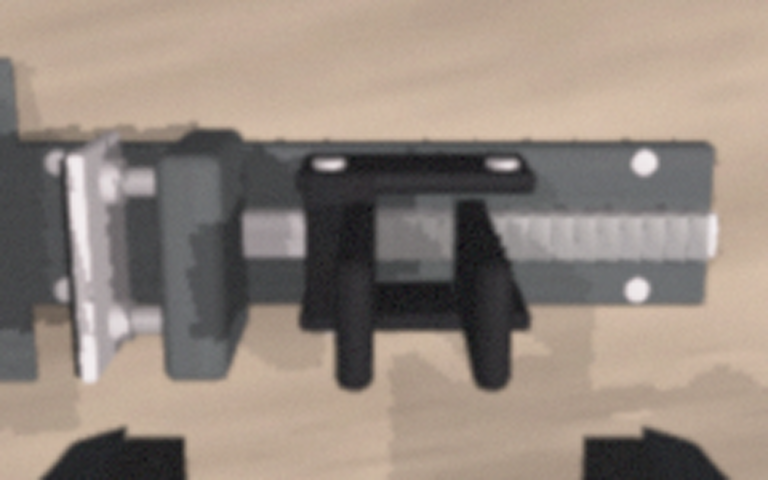

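Run:
```python
from h import *
np.set_printoptions(precision=3,suppress=True)
c=robot.read_camera("wrist")
u=np.array([.1857,.9826]);O=np.array([.5076,-.038])
for z in(.06,.08,.1,.12):
    p=atz(c,(484,236),z); print(z,p,"clamp y",(p[:2]-O)@u)
b=robot.read_camera("side");a=robot.read_camera("scene")
for z in (.06,.1): print(proj(a,atz(c,(484,236),z)),proj(b,atz(c,(484,236),z)))
```

```text
0.06 [ 0.47  -0.224  0.06 ] clamp y -0.18964906031783274
0.08 [ 0.476 -0.216  0.08 ] clamp y -0.18066052018137593
0.1 [ 0.483 -0.208  0.1  ] clamp y -0.1716719800449192
0.12 [ 0.49 -0.2   0.12] clamp y -0.16268343990846243
[444.149 207.133] [411.035 183.273]
[437.976 192.163] [404.626 168.299]
```

```bash
python3 -m jog '[[[0,0.04,1,0,0,0,70],[0,0.04,2,0,0,0,70],[0,0.04,3,0,0,0,70],[0,0.04,4,0,0,0,70],[0,0.04,4.5,0,0,0,70],[0,0.04,4.76,0,0,0,70],[0,0.04,4.76,0,0,0,70],[0,0.04,4.76,0,0,0,70]]]' 40
```

```text
t: 9.1
tool_pos: [0.4958, -0.1021, 0.0983]
eef_rot: [[0.983, -0.185, 0.0], [-0.185, -0.983, -0.0], [0.0, 0.0, -1.0]]
ft_force: [-0.5, 0.7, 0.5]
grip_width: 0.793
```

```bash
python3 -m jog '[[[0,0,0,0,0,0,50],[0,0,0,0,0,0,45],[0,0,0,0,0,0,40],[0,0,0,0,0,0,34],[0,0,0,0,0,0,28],[0,0,0,0,0,0,22],[0,0,0,0,0,0,22],[0,0,0,0,0,0,22],[0,0,0,0,0,0,22],[0,0,0,0,0,0,22]]]' 40
cat > pad.py <<'E'
from h import *
import sys
np.set_printoptions(precision=2,suppress=True)
o=robot.get_obs(); print("w",o["grip_width"]*88.1,o["tool_pos"],o["ft_force"])
u=np.array([.1857,.9826]);v=np.array([.9826,-.1857]);O=np.array([.5073,-.0385])
print("tool y_clamp",(o["tool_pos"][:2]-O)@u*1000)
ims=[]
for n,w in (("side",(345,445,170,270)),("scene",(350,450,180,280))):
    c=robot.read_camera(n)
    i=c["color"][w[2]:w[3],w[0]:w[1]]; ims.append(cv2.resize(i,(390,390),interpolation=cv2.INTER_CUBIC))
    for j in (0,12,24,36,44,52): print(n,j,proj(c,[*(O+v*-.028+u*(.01+j/1000)),.061]),end=" ")
    print()
cv2.imwrite("pics/%s.png"%sys.argv[1],np.hstack(ims))
E
python3 pad.py q1
```

```text
t: 9.93
tool_pos: [0.4961, -0.1024, 0.0987]
eef_rot: [[0.983, -0.186, 0.002], [-0.186, -0.983, -0.001], [0.002, 0.0, -1.0]]
ft_force: [-0.0, -2.5, 5.3]
grip_width: 0.254
w 22.365570414140258 [ 0.5 -0.1  0.1] [-0.04 -2.55  5.3 ]
tool y_clamp -64.90619263978863
side 0 [380.42 232.67] side 12 [377.52 235.89] side 24 [374.58 239.15] side 36 [371.59 242.47] side 44 [369.57 244.71] side 52 [367.52 246.97] 
scene 0 [399.38 236.39] scene 12 [395.66 238.22] scene 24 [391.88 240.08] scene 36 [388.04 241.96] scene 44 [385.44 243.24] scene 52 [382.81 244.53]
```

View pics/q1.png

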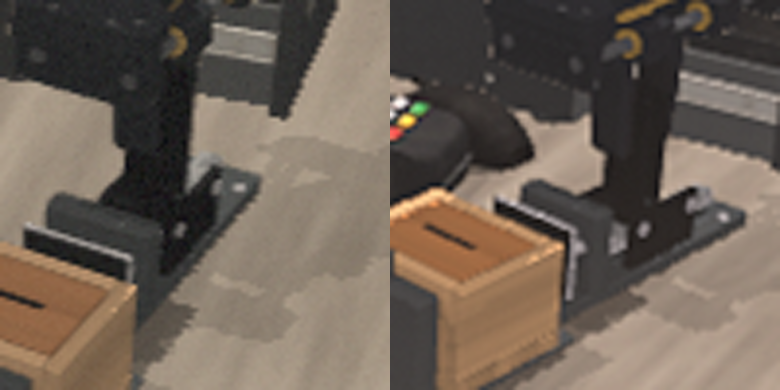

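The side and scene crops show the lid flush and the jaw advanced. The trigger is fully squeezed at a 22.4 mm opening. Next is a second stroke, then a wrist look.

```bash
python3 -m jog '[[[0,0,0,0,0,0,62],[0,0,0,0,0,0,62],[0,0,0,0,0,0,62],[0,0,0,0,0,0,62],[0,0,0,0,0,0,62],[0,0,0,0,0,0,62],[0,0,0,0,0,0,45],[0,0,0,0,0,0,36],[0,0,0,0,0,0,28],[0,0,0,0,0,0,22],[0,0,0,0,0,0,22],[0,0,0,0,0,0,22]]]' 40
cat > wp.py <<'E'
from h import *
import sys
np.set_printoptions(precision=1,suppress=True)
o=robot.get_obs(); F=o["ft_force"]; u=np.array([.1857,.9826]);v=np.array([.9826,-.1857]);O=np.array([.5073,-.0385])
print("w",o["grip_width"]*88.1,"tool y_clamp",(o["tool_pos"][:2]-O)@u*1000,"F along y",F[:2]@u,F)
c=robot.read_camera("wrist"); cv2.imwrite("pics/%s.png"%sys.argv[1],c["color"])
for q in("pad_face","lid_top","jaw","tip_box"):
    print(q,[(r["centre"],round(r["p"],2)) for r in robot.look_for(c,q)[:2]])
for x in(-.02,.028):
  print(x,[(j,proj(c,[*(O+v*x+u*(.01+j/1000)),.061])) for j in (0,12,24,36,44,52)])
E
python3 wp.py x1
```

```text
t: 11.03
tool_pos: [0.495, -0.1034, 0.0978]
eef_rot: [[0.982, -0.187, -0.001], [-0.187, -0.982, -0.001], [-0.001, 0.002, -1.0]]
ft_force: [0.8, 1.4, -2.0]
grip_width: 0.274
w 24.12169928692242 tool y_clamp -66.0187942241883 F along y 1.5262636082753012 [ 0.8  1.4 -2. ]
pad_face [([122.4, 268.5], 0.61), ([291.3, 259.7], 0.41)]
lid_top [([14.1, 301.6], 0.7)]
jaw [([183.8, 268.0], 0.9)]
tip_box [([46.3, 264.5], 0.6)]
-0.02 [(0, array([154.8, 336.6])), (12, array([129.1, 336.6])), (24, array([103.3, 336.7])), (36, array([ 77.6, 336.8])), (44, array([ 60.4, 336.8])), (52, array([ 43.2, 336.8]))]
0.028 [(0, array([141.6, 236.8])), (12, array([113.8, 236.9])), (24, array([ 86., 237.])), (36, array([ 58.2, 237.1])), (44, array([ 39.7, 237.1])), (52, array([ 21.2, 237.2]))]
```

View pics/x1.png

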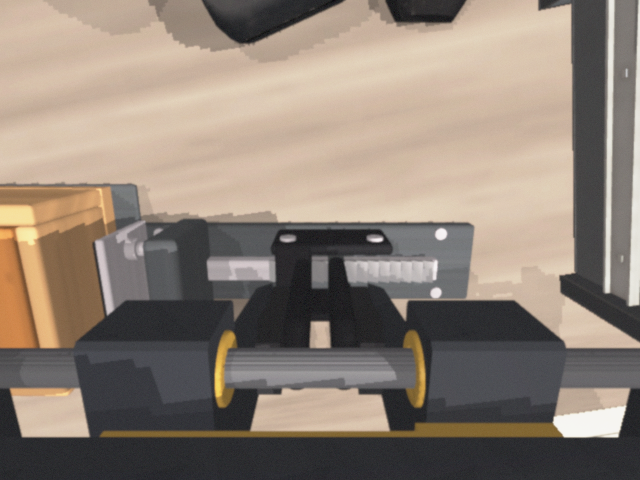

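The wrist view shows the pad's top edge at (96,238)–(107,306). Against the projected model that puts the jaw at about 20 mm, so each stroke gains about 12 mm. The next stroke should end near 33 mm.

```bash
python3 -m jog '[[[0,0,0,0,0,0,22],[0,0,0,0,0,0,22],[0,0,0,0,0,0,62],[0,0,0,0,0,0,62],[0,0,0,0,0,0,62],[0,0,0,0,0,0,62],[0,0,0,0,0,0,62],[0,0,0,0,0,0,45],[0,0,0,0,0,0,36],[0,0,0,0,0,0,28],[0,0,0,0,0,0,22],[0,0,0,0,0,0,22]]]' 40;  python3 -m jog '[[[0,0,0,0,0,0,22],[0,0,0,0,0,0,22],[0,0,0,0,0,0,22],[0,0,0,0,0,0,22]]]'; python3 wp.py x2
python3 - <<'E'
import cv2
i=cv2.imread("pics/x2.png")[160:380,0:300]
cv2.imwrite("pics/x2c.png",cv2.resize(i,None,fx=2.5,fy=2.5,interpolation=cv2.INTER_CUBIC))
E
```

```text
t: 12.28
tool_pos: [0.4958, -0.1035, 0.0982]
eef_rot: [[0.982, -0.187, 0.001], [-0.187, -0.982, -0.002], [0.001, 0.002, -1.0]]
ft_force: [0.4, 1.4, -0.5]
grip_width: 0.282
t: 12.62
tool_pos: [0.496, -0.1024, 0.0982]
eef_rot: [[0.983, -0.186, 0.001], [-0.186, -0.983, -0.001], [0.001, 0.0, -1.0]]
ft_force: [0.6, -4.7, -0.2]
grip_width: 0.249
w 21.96792776894245 tool y_clamp -64.88110992334168 F along y -4.487351819864817 [ 0.6 -4.7 -0.2]
pad_face [([94.7, 280.0], 0.58)]
lid_top [([17.5, 300.2], 0.6)]
jaw [([150.9, 269.0], 0.78)]
tip_box [([40.5, 259.0], 0.97)]
-0.02 [(0, array([157.9, 337.4])), (12, array([132.2, 337.5])), (24, array([106.6, 337.5])), (36, array([ 80.9, 337.5])), (44, array([ 63.8, 337.5])), (52, array([ 46.7, 337.5]))]
0.028 [(0, array([145.2, 238.1])), (12, array([117.5, 238.2])), (24, array([ 89.9, 238.2])), (36, array([ 62.2, 238.2])), (44, array([ 43.8, 238.2])), (52, array([ 25.3, 238.2]))]
```

View pics/x2c.png

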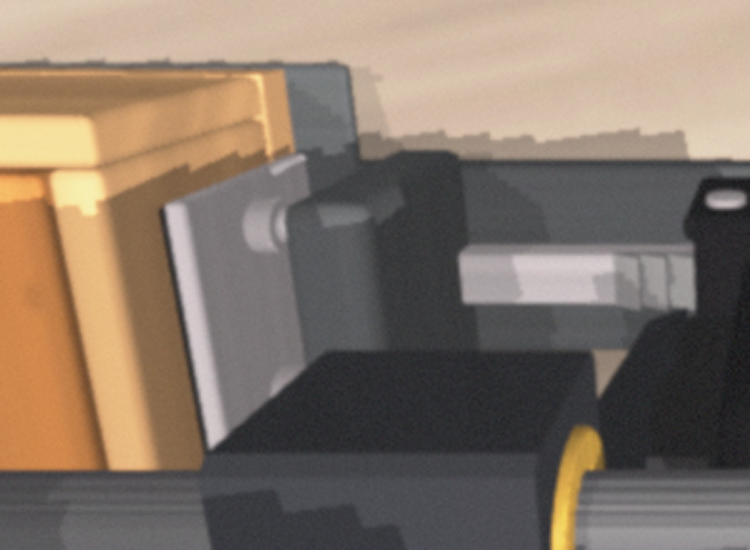

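The pad's front top corner is now at pixel (65,243), so the jaw is at about 35 mm and the pad is nearly touching the box. I'll track the pad and jaw-block corners by template matching from here. Fourth stroke next, ending a little short of full.

```bash
python3 -m jog '[[[0,0,0,0,0,0,62],[0,0,0,0,0,0,62],[0,0,0,0,0,0,62],[0,0,0,0,0,0,62],[0,0,0,0,0,0,62],[0,0,0,0,0,0,45],[0,0,0,0,0,0,40],[0,0,0,0,0,0,35],[0,0,0,0,0,0,30],[0,0,0,0,0,0,26],[0,0,0,0,0,0,26],[0,0,0,0,0,0,26]]]' 40;  python3 -m jog '[[[0,0,0,0,0,0,26],[0,0,0,0,0,0,26],[0,0,0,0,0,0,26]]]'
cat > tm.py <<'E'
from h import *
import sys
np.set_printoptions(precision=2,suppress=True)
u=np.array([.1857,.9826]);O=np.array([.5073,-.0385])
o=robot.get_obs(); F=o["ft_force"]; ty=(o["tool_pos"][:2]-O)@u*1000
print("w",o["grip_width"]*88.1,"tool y",ty,"F along y",F[:2]@u,"s",-(ty-o["grip_width"]*44.05)+0 -0, "trig s=",14-((-54-22)-(ty-o["grip_width"]*44.05)) )
A=cv2.imread("pics/x2.png"); c=robot.read_camera("wrist"); B=c["color"]; cv2.imwrite("pics/%s.png"%sys.argv[1],B)
for n,(x0,x1,y0,y1) in dict(pad=(58,84,225,285),block=(112,150,228,285),pinfar=(96,126,236,262),fixed_bar=(270,300,225,250)).items():
    T=A[y0:y1,x0:x1]; S=B[y0-12:y1+12,max(0,x0-60):x1+12]
    r=cv2.matchTemplate(S,T,cv2.TM_CCOEFF_NORMED); _,m,_,l=cv2.minMaxLoc(r)
    print(n,"dx",l[0]+max(0,x0-60)-x0,"dy",l[1]-12,"score",round(m,2))
E
python3 tm.py x3
```

```text
t: 13.87
tool_pos: [0.4946, -0.1041, 0.0978]
eef_rot: [[0.982, -0.188, -0.002], [-0.188, -0.982, -0.002], [-0.001, 0.003, -1.0]]
ft_force: [-0.8, -6.4, -1.2]
grip_width: 0.299
t: 14.12
tool_pos: [0.4946, -0.1041, 0.0977]
eef_rot: [[0.982, -0.188, -0.002], [-0.188, -0.982, -0.002], [-0.001, 0.003, -1.0]]
ft_force: [-0.6, -7.3, -1.8]
grip_width: 0.295
w 26.01991452640692 tool y -66.83963295730108 F along y -7.290848115464257 s 79.84959022050454 trig s= 10.150409779495462
pad dx -19 dy 0 score 0.97
block dx -24 dy 0 score 0.82
pinfar dx 11 dy 11 score 0.82
fixed_bar dx -4 dy -2 score 0.99
```

```bash
python3 -m jog '[[[0,0,0,0,0,0,25],[0,0,0,0,0,0,24],[0,0,0,0,0,0,23],[0,0,0,0,0,0,23],[0,0,0,0,0,0,23],[0,0,0,0,0,0,23]]]'; python3 tm.py x4
```

```text
t: 14.67
tool_pos: [0.4949, -0.1027, 0.0978]
eef_rot: [[0.983, -0.186, -0.001], [-0.186, -0.983, -0.001], [-0.001, 0.001, -1.0]]
ft_force: [0.2, -5.5, -2.4]
grip_width: 0.262
w 23.12256267817606 tool y -65.42474314168578 F along y -5.3813713451165865 s 76.9860244807738 trig s= 13.013975519226193
pad dx -15 dy 0 score 0.96
block dx -26 dy 1 score 0.8
pinfar dx 9 dy 9 score 0.82
fixed_bar dx -1 dy -2 score 0.99
```

Run:
```python
import cv2,numpy as np
f=lambda n: cv2.resize(cv2.imread(f"pics/{n}.png")[170:290,0:270],None,fx=2.5,fy=2.5,interpolation=cv2.INTER_CUBIC)
cv2.imwrite("pics/x24.png",np.vstack([f("x2"),f("x4")]))
```

```text
(no output)
```

View pics/x24.png

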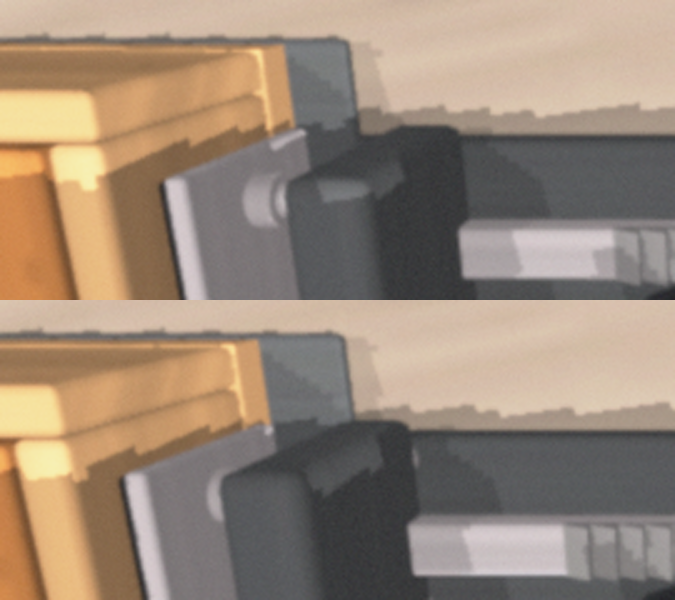

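The crops show the box has moved about 6 mm and the pad-to-block spacing has shrunk from 128 to 100 crop px. That is about 4.9 mm of compression, so the box is against the fixed jaw. Next I complete this stroke and measure relative to x4.

```bash
sed -i 's#pics/x2.png#pics/x4.png#; s#dict(.*)\.items#dict(pad=(44,64,225,275),block=(86,120,232,280),fixed_bar=(270,300,225,250)).items#; s#x0-60#x0-30#g; s#x1+12\]#x1+30]#' tm.py
python3 -m jog '[[[0,0,0,0,0,0,22.5],[0,0,0,0,0,0,22],[0,0,0,0,0,0,22],[0,0,0,0,0,0,22],[0,0,0,0,0,0,22],[0,0,0,0,0,0,22]]]' 45; python3 tm.py x5
```

```text
t: 15.22
tool_pos: [0.495, -0.1023, 0.0978]
eef_rot: [[0.983, -0.186, -0.001], [-0.186, -0.983, -0.0], [-0.001, 0.001, -1.0]]
ft_force: [-0.0, -5.0, -4.9]
grip_width: 0.254
w 22.346817491066435 tool y -64.93400057274138 F along y -4.935971898742447 s 76.1074093182746 trig s= 13.892590681725395
pad dx 1 dy 0 score 0.99
block dx -1 dy 0 score 0.98
fixed_bar dx 1 dy 0 score 1.0
```

The pad stayed still while the block advanced 0.9 mm. That confirms the box is against the jaw, with the springs at about 5.7 mm. For a more central value I do one more gentle stroke, measuring after the release.

```bash
python3 -m jog '[[[0,0,0,0,0,0,62],[0,0,0,0,0,0,62],[0,0,0,0,0,0,62],[0,0,0,0,0,0,62],[0,0,0,0,0,0,62],[0,0,0,0,0,0,62],[0,0,0,0,0,0,62],[0,0,0,0,0,0,62]]]' 45; python3 tm.py x6; python3 -m jog '[[[0,0,0,0,0,0,45],[0,0,0,0,0,0,40],[0,0,0,0,0,0,36],[0,0,0,0,0,0,34],[0,0,0,0,0,0,32],[0,0,0,0,0,0,32],[0,0,0,0,0,0,32],[0,0,0,0,0,0,32],[0,0,0,0,0,0,32]]]' 45; python3 tm.py x7
```

```text
t: 15.93
tool_pos: [0.4962, -0.1013, 0.0982]
eef_rot: [[0.983, -0.184, 0.001], [-0.184, -0.983, 0.001], [0.001, -0.001, -1.0]]
ft_force: [-0.2, -0.1, 0.1]
grip_width: 0.702
w 61.802393629068995 tool y -63.78173872302363 F along y -0.1213428307789971 s 94.68293553755812 trig s= -4.682935537558123
pad dx 5 dy 1 score 0.97
block dx 11 dy 1 score 0.85
fixed_bar dx 4 dy 2 score 0.99
t: 16.73
tool_pos: [0.4949, -0.1064, 0.098]
eef_rot: [[0.982, -0.19, -0.001], [-0.19, -0.982, -0.005], [0.0, 0.005, -1.0]]
ft_force: [-1.0, -9.5, -1.5]
grip_width: 0.362
w 31.919483484728975 tool y -68.98771090312614 F along y -9.480642330820556 s 84.94745264549063 trig s= 5.052547354509372
pad dx -8 dy 3 score 0.96
block dx -5 dy 3 score 0.97
fixed_bar dx -8 dy 2 score 0.97
```

```bash
python3 -m jog '[[[0,0,0,0,0,0,31],[0,0,0,0,0,0,30],[0,0,0,0,0,0,29],[0,0,0,0,0,0,29],[0,0,0,0,0,0,29],[0,0,0,0,0,0,29]]]' 45; python3 tm.py x8
```

```text
t: 17.28
tool_pos: [0.4951, -0.1057, 0.098]
eef_rot: [[0.982, -0.189, -0.001], [-0.189, -0.982, -0.004], [0.0, 0.004, -1.0]]
ft_force: [-0.3, -9.0, -0.7]
grip_width: 0.33
w 29.046712906411585 tool y -68.28877049494685 F along y -8.902808871616422 s 82.81212694815264 trig s= 7.187873051847362
pad dx -7 dy 2 score 0.97
block dx -7 dy 2 score 0.98
fixed_bar dx -6 dy 2 score 0.97
```

```bash
python3 -m jog '[[[0,0,0,0,0,0,28],[0,0,0,0,0,0,27],[0,0,0,0,0,0,26.5],[0,0,0,0,0,0,26],[0,0,0,0,0,0,26],[0,0,0,0,0,0,26],[0,0,0,0,0,0,26],[0,0,0,0,0,0,26]]]' 45; python3 tm.py x9;python3 - <<'E'
import cv2,numpy as np
f=lambda n: cv2.resize(cv2.imread(f"pics/{n}.png")[170:290,0:270],None,fx=2.5,fy=2.5,interpolation=cv2.INTER_CUBIC)
cv2.imwrite("pics/x69.png",np.vstack([f("x6"),f("x9")]))
E
```

```text
t: 18.0
tool_pos: [0.4954, -0.1044, 0.098]
eef_rot: [[0.982, -0.188, -0.0], [-0.188, -0.982, -0.003], [0.0, 0.003, -1.0]]
ft_force: [-0.0, -5.3, -2.4]
grip_width: 0.299
w 26.36544944159521 tool y -66.92292448516045 F along y -5.245579564614397 s 80.10564920595806 trig s= 9.89435079404194
pad dx -3 dy 2 score 0.97
block dx -9 dy 2 score 0.91
fixed_bar dx -3 dy 2 score 0.97
```

View pics/x69.png

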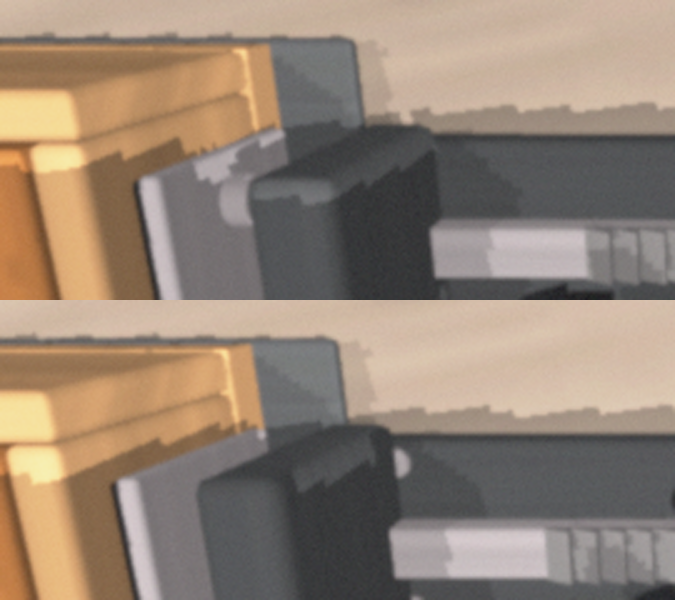

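The final crop shows pad-to-block spacing of 86 px against 128 px loose, which is about 7.4 mm of compression. I'll let it settle with the same grip and check again.

```bash
python3 -m jog '[[[0,0,0,0,0,0,26],[0,0,0,0,0,0,26],[0,0,0,0,0,0,26],[0,0,0,0,0,0,26],[0,0,0,0,0,0,26],[0,0,0,0,0,0,26],[0,0,0,0,0,0,26],[0,0,0,0,0,0,26]]]' 45; python3 tm.py x10; python3 -c "
from h import *
a=robot.read_camera('scene')
for q in('cup','sugar_pourer','card_tray'): print(q,[(x['centre'],x['p']) for x in robot.look_for(a,q)[:1]])
print(robot.get_obs()['grip_width']*88.1, robot.get_obs()['qd'].round(4))"
```

```text
t: 18.72
tool_pos: [0.4953, -0.1043, 0.0979]
eef_rot: [[0.982, -0.188, -0.0], [-0.188, -0.982, -0.003], [0.0, 0.003, -1.0]]
ft_force: [-0.2, -5.0, -1.5]
grip_width: 0.297
w 26.188800646663584 tool y -66.92062607877031 F along y -4.978749381102932 s 80.01502640210211 trig s= 9.984973597897891
pad dx -3 dy 2 score 0.97
block dx -9 dy 2 score 0.91
fixed_bar dx -3 dy 2 score 0.97
cup [([325.2, 332.9], 0.74)]
sugar_pourer [([307.5, 218.5], 0.61)]
card_tray [([267.7, 256.3], 0.82)]
25.676467105115332 [ 0.0001  0.0008 -0.0007 -0.     -0.0013 -0.0007 -0.0001]
```

Everything is at rest: the bystanders are where they started, the pad is at about 7.5 mm and the trigger is held. Handing in.

```bash
python3 -c "
from station import robot
print(robot.hand_in())"
```

```text
the job is handed in; nothing more can be done
None
```

I pressed the lid home, pumped the clamp with five trigger strokes, and handed the job in at about 19 s of the 64 s with the trigger still held squeezed. `hand_in()` gave no verdict.

- **Lid:** contact rose sharply to 35 N with the fingertips 70 mm above the worktop. Later pictures show the lid flush with the rim.
- **Box:** near the end of stroke four the jaw kept advancing while the pad stood still, so the box is against the fixed jaw.
- **Pad springs:** the last pictures put them at about 7.4 mm squeezed (allowed 4.5–12.5), which is roughly 9 N on the box. I worked this out from pixel spacing; nothing measured it directly.
- **Trigger:** held at a 26 mm opening, about 10 mm of its travel, with a 45 N grip limit. I could not measure the finger force on the trigger itself, because the post takes part of the load.
- **Bystanders:** the cup and card tray were found within about 1 px of their first positions, and the sugar pourer within about 4 px.

**Checks that disagreed:**
- My first reading of the jaw position, against the clamp model, was 2–4 mm lower than the later pad-to-block measurement. I went by the later one.
- The wrist force along the bar could not confirm the pad force, again because the post takes part of the load.

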